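Pack and lock the tea-tin carrier

ROBOT

A 6-joint arm with a two-finger parallel gripper is mounted at the origin on the work surface. World frame = base frame: x ahead of the robot, y to its left, z up, the work surface at z = 0. Lengths are in m, angles in rad, forces in N, time in s.
With the tool pointing down it reaches from about 0.225 to 0.875 m from the base axis. Payload 3.4 kg.
Tool frame: the origin (TCP) lies on the centre line of the jaws, within the pads' length; the fingertips stand 17 mm ahead of it and the grasp point (between the pads) lies 2 mm behind it (nose_length is the distance from the TCP to the fingertips, in m); z points along the fingers, y is the line along which they close (so a half turn about z gives the same grasp; the last joint's range is limited). The gripper opens to 85 mm and grips with 20 to 120 N. Pads are 22 mm wide; open, the fingers measure 114 mm over their backs; the gripper's body (76 mm by 85 mm) begins 54 mm behind the grasp point. The pads swing forward as they close: fully open they stand 13 mm farther back than shut.
Start: joints at [1.197, 0.276, 1.505, -0, 1.361, -0.121], TCP at [0.144, 0.557, 0.248] pointing down, gripper open.
Joint ranges: [-2.89, 2.89], [-0.75, 2.08], [0.22, 2.7], [-1.18, 4.32], [0.11, 2.71], [-2.7, 2.7]. Speed limits (rad/s): [2.57, 2.57, 3.14, 3.14, 3.14, 3.14].

INTERFACE

Orientations are given as a unit quaternion [w, x, y, z].
In Python, from rig import get_state, get_image, sign_off, find_in, place_of, nose_length gives the robot as it stands.
- The arm moves only by the tool apply_moves, never from a script. Its argument "deltas" is one flat list of numbers, 5 for each row, row after row: the finger opening in mm, from 0 to 85.4, then the shift along the tool's x, y, z in mm, then the turn about the tool's z in degrees. A call has 1 to 12 rows; each row is the pose to reach, as a shift and turn from the pose commanded when the call began, along the tool's axes at that moment; what a row does not reach only later rows make up. A row lasts 1/12 s, in which the tool goes at most 41.7 mm and 7.16 degrees, less where a joint would pass 70% of its speed; a pose out of reach is approached as far as the arm can. A call with a gripper value outside its range is refused whole. The fingers move at their own pace and stop on an object; "squeeze" is the grip in N (left out, the last holds). Time passes only in rows, so rows that repeat a pose let the fingers close. It gives the time, the measured TCP pose, the force, the opening and the grip force at its end, in the units of the state.
- get_state(): the state, without advancing time (a new reading comes with each control period).
- get_image(name): name is "scene" or "side" or "wrist"; returns a dict with "frame" (420x560x3 uint8, red, green, blue), "K" (3x3 intrinsics, pixels), "k1" (the pictures are not rectified: a ray, as slopes to the right and down, at radius r is drawn at 1 + k1 r^2 times it, then the intrinsics apply), "position" and "orientation" of the camera in the world. Camera axes: x right, y down, z forward; pixel columns grow to the right and rows downward; lengths in m; the calibration is good to about 2 mm. A picture is of the moment at which its call begins. There is no depth.
- sign_off(): hands the job in; it is judged then, once.
Trained networks look in a picture, given as the dict that the camera call returned (one of the last four; its "shot" number tells which), for a name from the list of things; names that differ only in an ending like _2 or _b are one class to them, and where a whole thing is asked for, a point or a joint stands for the part that bears it (a point fixed in the world has none). Each returns a list of dicts, best first, with "score" (0 to 1); they miss things now and then, are a little off and sometimes report something else, mostly with a low value. They report only what shows in the picture. A call takes as long as a camera call. They do not tell look-alikes from the thing itself.
- find_in(query, picture): "point" ([column, row] in pixels, amid what is visible of it).
- place_of(query, picture): "point" ([column, row] in pixels: a listed point, or the origin of a listed thing).
The state is a dict: "clock": time; "qpos": joint angles; "qd": joint speeds; "effort": joint torques, N m; "position": TCP position; "ee_rot": TCP orientation; "contact_force": force on the tool from outside, world axes, zero at the start; "moment": the same for the moment, N m; "width": finger opening in m; "gripper_force": force on a finger pad.
Only numpy, scipy, OpenCV 4.12 (cv2) and the standard library are available. Lean on these libraries where they do the work, as an engineer would, in place of code of your own. Each camera call takes 0.05 s, during which the arm holds its last target. There are 200 camera calls.

TASK

Pack the tea tins for carrying: swing the carrier's hold-down frame right back, stand every green tin upright in a bay of its own, and swing the frame over again until it rests on the tins. Then fit the orange wing key over the lock spindle, pressing and turning until it drops in, turn it clockwise to the locked stop, and stand the key upright in the blue dish again. Leave the cups, strainer and canister alone.

Things in the scene. Friction and masses are not known exactly. Their poses are not given: they have to be found in the camera images.
- carrier: Cedar tea-tin carrier, fixed; base board 150 x 360 x 8 mm. Origin: underside, below the middle of the row of four bays. Its y axis runs along the row of bays (lock at the -y end), +x points away from the robot towards the frame's hinge, z up; its yaw varies. Bays are 54 x 54 mm inside, 58 mm apart, with low walls whose tops are 18 mm above the table; floor 8 mm above the table. All offsets for the carrier are in this frame.
- bay1 (a point): Floor centre of bay 1 (8 mm above the table, carrier x 0, y -87 mm).
- bay2 (a point): Floor centre of bay 2 (8 mm above the table, carrier x 0, y -29 mm).
- bay3 (a point): Floor centre of bay 3 (8 mm above the table, carrier x 0, y 29 mm).
- bay4 (a point): Floor centre of bay 4 (8 mm above the table, carrier x 0, y 87 mm).
- frame (a joint): Swing of the steel hold-down frame, rad: 0 = down over the bays, pointing to the carrier's -x; about 1.57 upright; 2.5 = leaning back at its stop, clear of the bays. Weighted and damped: it falls slowly to whichever side of upright it is left on, and needs about 3 N at the handle. Resting on tins it reads about 0.02.
- frame_handle (a point): Middle of the frame's handle: a round red bar, 12 mm thick and 272 mm long along the carrier's y, 130 mm from the hinge line, 73 mm above the table when the frame is down. The bar is clear over its whole length between the side arms (at y +/-131 mm); 72 mm from it towards the hinge runs the frame's black 16 mm wide pad bar. It may turn between fingers that hold it.
- frame_hinge (a point): Middle of the frame's hinge line: carrier x 58 mm, 73 mm above the table; the line runs along the carrier's y.
- lock (a joint): Turn of the lock, rad, clockwise seen from above: starts unlocked at 0 to 0.35, stop at 1.4 = locked, red tongue over the frame's side arm. Stiff: about 0.12 N m; stays where left.
- spindle_top (a point): Centre of the top of the brass lock spindle, 110 mm above the table at carrier y -172 mm, turning with the lock. The spindle is an upright block 26 mm long (this point's x axis) x 10 mm wide x 14 mm tall on a steel disc of radius 27 mm; x axis = its long side. At joint value q its x axis is turned by -q from the carrier's. A red tongue (4 mm thick, level with the disc) reaches 66 mm out from the axis. The grey block below is 60 x 60 mm.
- key_wing (a point): Grip point of the wing key, 46 mm above its underside, in the orange wing (64 mm long along the key's x axis, 12 mm thick along its y, 44 mm tall, top 20 mm above this point, foot of the wing 24 mm below it). The wing stands on a steel socket 46 x 45 x 22 mm whose underside has a slot 31 mm long (along x, as the wing) x 15 mm wide x 16 mm deep that fits the spindle either way round. 140 g; starts upright in the dish at any yaw.
- key_foot (a point): Centre of the key's underside; fully dropped on the spindle it lies 14 mm below the spindle's top.
- dish: Round blue ceramic dish, fixed, 156 mm across the rim, 16 mm tall; flat inner floor of radius about 55 mm, 5 mm above the table. Origin: underside centre.
- tin1_mid (a point): Centre of a green square tea tin with a cream band, 48 x 48 x 60 mm tall, 105 to 210 g, x and y along its sides; half-way up, 30 mm above its base. Some of the four tins are absent.
- tin2_mid (a point): Centre of a green square tea tin with a cream band, 48 x 48 x 60 mm tall, 105 to 210 g, x and y along its sides; half-way up, 30 mm above its base. Some of the four tins are absent.
- tin3_mid (a point): Centre of a green square tea tin with a cream band, 48 x 48 x 60 mm tall, 105 to 210 g, x and y along its sides; half-way up, 30 mm above its base. Some of the four tins are absent.
- tin4_mid (a point): Centre of a green square tea tin with a cream band, 48 x 48 x 60 mm tall, 105 to 210 g, x and y along its sides; half-way up, 30 mm above its base. Some of the four tins are absent.
- cup1_mid (a point): Bystander: amber glass cup, 68 mm across, 75 mm tall; its middle.
- cup2_mid (a point): Bystander: a second amber glass cup, the same size; its middle.
- strainer_mid (a point): Bystander: stainless strainer spoon lying flat, 190 mm long, 8 mm thick; its origin on the handle.
- canister_mid (a point): Bystander: closed steel canister, 88 mm across, 122 mm tall; its middle.
There are look-alikes about, which are no part of the job. What is shaped like the part that bears key_wing but purple or turquoise is not meant.

How it is judged:
On the way, in this order (a step that is already met when the one before it is completed fails the run):
1. the hold-down frame is swung right back (value of joint frame above 2.2 rad), for 0.2 s.
2. every tin stands in a bay (x of tin1_mid in the frame of carrier between -0.012 and 0.012 m and y of tin1_mid in the frame of carrier between -0.1 and 0.1 m and z of tin1_mid in the frame of carrier between 0.032 and 0.043 m and angle between each of tin1_mid, tin2_mid, tin3_mid, tin4_mid's own z axis and vertical below 0.12 rad and x of tin2_mid in the frame of carrier between -0.012 and 0.012 m and y of tin2_mid in the frame of carrier between -0.1 and 0.1 m and z of tin2_mid in the frame of carrier between 0.032 and 0.043 m and x of tin3_mid in the frame of carrier between -0.012 and 0.012 m and y of tin3_mid in the frame of carrier between -0.1 and 0.1 m and z of tin3_mid in the frame of carrier between 0.032 and 0.043 m and x of tin4_mid in the frame of carrier between -0.012 and 0.012 m and y of tin4_mid in the frame of carrier between -0.1 and 0.1 m and z of tin4_mid in the frame of carrier between 0.032 and 0.043 m), for 0.2 s.
3. the frame is down on the tins (all of step 2 and value of joint frame below 0.1 rad), for 0.2 s.
4. the key has dropped over the spindle (horizontal distance between key_foot and spindle_top below 0.008 m and z of key_foot in the frame of spindle_top below -0.009 m and value of joint frame below 0.1 rad), for 0.1 s.
5. the key has turned the lock to locked (all of step 4 and value of joint lock above 1.25 rad), for 0.1 s.
At the end, for the whole second after the job is handed in: Every tin stands upright (within 0.12 rad) on the floor of a bay (within 12 mm across the row), the frame is down (below 0.10 rad), the lock is at 1.22 rad or more, and the key stands upright (0.12 rad) on the dish's floor, within 45 mm of its centre (all of step 3 and value of joint lock above 1.22 rad and horizontal distance between key_foot and dish below 0.045 m and height (world z) of key_foot below 0.012 m and angle between key_foot's own z axis and vertical below 0.12 rad); the robot touches nothing.
It fails at once if the first cup is knocked about (distance of cup1_mid from where it was at the start of the episode above 0.03 m).
It fails at once if the second cup is knocked about (distance of cup2_mid from where it was at the start of the episode above 0.03 m).
It fails at once if the strainer is knocked about (distance of strainer_mid from where it was at the start of the episode above 0.03 m).
It fails at once if the canister is knocked about (distance of canister_mid from where it was at the start of the episode above 0.03 m).
Of tin1, tin2, tin3, tin4 only 2 to 4 are there at a start; the rules pass over those that are not, and their reading is None.
At some moment in a run one of tin1, tin2, tin3, tin4 may be knocked a few centimetres aside while the robot is not near it.
Once in a run the grip may slacken for a moment while it holds something.
It also fails if it takes over 200 s, if anything falls off the work surface, if the arm or the gripper's body presses on something with over 40 N, if the wrist force passes 120 N, or if a joint passes its speed limit or range.

## Working session

There is one attempt and no reset: what is moved stays moved. The work goes in short steps, Python scripts to look and compute and a tool call to move; the robot and the scene stay as the last step left them, time stands still between calls to the robot, and variables do not carry over. Pictures are saved under pics/ and viewed, at most 18 in all, crops included, and the job is handed in when it is done.

Besides the shell and the picture viewer there is one more tool, called after "Request:" by a JSON object that holds its "api" and its "payload", one argument or row to a line. apply_moves: Moves the arm, as the interface text tells. Its arguments: {"type":"object","properties":{"deltas":{"type":"array"},"squeeze":{"type":"number"}},"required":["deltas"]}

```bash
ls; mkdir -p pics
cat > h.py <<'E'
import numpy as np, cv2
from scipy.spatial.transform import Rotation as R
from rig import *
def q2R(q): return R.from_quat([q[1],q[2],q[3],q[0]]).as_matrix()
def ray(p,im):
    K=np.array(im["K"]);k1=im["k1"]
    d=np.array([(p[0]-K[0,2])/K[0,0],(p[1]-K[1,2])/K[1,1]]);u=d.copy()
    for _ in range(20): u=d/(1+k1*(u@u))
    return np.array(im["position"]),q2R(im["orientation"])@np.array([u[0],u[1],1])
def at(p,im,z):
    o,d=ray(p,im); return o+d*(z-o[2])/d[2]
def proj(X,im):
    K=np.array(im["K"]);c=q2R(im["orientation"]).T@(np.array(X)-np.array(im["position"]))
    u=c[:2]/c[2];u=u*(1+im["k1"]*(u@u));return np.array([K[0,0]*u[0]+K[0,2],K[1,1]*u[1]+K[1,2]])
def tri(ps,ims):
    A=np.zeros((3,3));b=np.zeros(3)
    for p,im in zip(ps,ims):
        o,d=ray(p,im);d=d/np.linalg.norm(d);M=np.eye(3)-np.outer(d,d);A+=M;b+=M@o
    return np.linalg.solve(A,b)
def save(im,n,crop=None,s=1):
    f=im["frame"]
    if crop: f=f[crop[1]:crop[3],crop[0]:crop[2]]
    cv2.imwrite("pics/"+n,cv2.resize(f[:,:,::-1].copy(),None,fx=s,fy=s,interpolation=cv2.INTER_CUBIC))
def tooldelta(target):
    s=get_state();return (q2R(s["ee_rot"]).T@(np.array(target)-np.array(s["position"])))*1000
E
python3 - <<'E'
from h import *
a=get_image("scene");b=get_image("side")
save(a,"scene0.png",s=1.4);save(b,"side0.png",s=1.4)
for n,im in(("scene",a),("side",b)):
    print(n,im["position"],im["k1"])
    for q,z in(("carrier",0),("bay1",.008),("bay4",.008),("frame_handle",.073),("frame_hinge",.073),("spindle_top",.11),("key_wing",.051),("dish",0),("tin1_mid",.03),("cup1_mid",.037),("canister_mid",.061),("strainer_mid",.004)):
        for r in place_of(q,im)[:5]:
            print(q,np.round(r["point"]),round(r["score"],2),np.round(at(r["point"],im,z),3))
print(get_state(),nose_length)
E
```

```text
pics
scene [ 1.36092857 -0.02087069  1.19041527] -0.14403594782126147
carrier [303. 224.] 0.75 [ 0.514 -0.019  0.   ]
bay1 [270. 226.] 0.78 [ 0.536 -0.108  0.008]
bay1 [311. 227.] 0.61 [0.529 0.005 0.008]
bay1 [294. 226.] 0.58 [ 0.529 -0.041  0.008]
bay1 [333. 225.] 0.57 [0.518 0.064 0.008]
bay4 [270. 226.] 0.78 [ 0.536 -0.108  0.008]
bay4 [311. 227.] 0.61 [0.529 0.005 0.008]
bay4 [294. 226.] 0.58 [ 0.529 -0.041  0.008]
bay4 [333. 225.] 0.57 [0.518 0.064 0.008]
frame_handle [301. 193.] 0.56 [ 0.466 -0.029  0.073]
frame_handle [236. 204.] 0.21 [ 0.514 -0.198  0.073]
frame_handle [215. 268.] 0.16 [ 0.714 -0.225  0.073]
frame_hinge [303. 229.] 0.89 [ 0.584 -0.018  0.073]
spindle_top [238. 205.] 0.62 [ 0.546 -0.187  0.11 ]
key_wing [111. 203.] 0.92 [ 0.523 -0.548  0.051]
key_wing [120. 170.] 0.85 [ 0.401 -0.554  0.051]
key_wing [172. 189.] 0.67 [ 0.46  -0.387  0.051]
dish [178. 198.] 0.74 [ 0.45  -0.379  0.   ]
tin1_mid [441. 204.] 0.65 [0.44  0.364 0.03 ]
tin1_mid [300. 225.] 0.24 [ 0.541 -0.027  0.03 ]
cup1_mid [409. 286.] 0.68 [0.71  0.254 0.037]
canister_mid [156. 245.] 0.56 [ 0.654 
[... 1309 characters left out ...]
0.226  0.004]
{'clock': 1.3, 'qpos': array([ 1.19700832e+00,  2.75898649e-01,  1.50487225e+00, -3.39990153e-05,
        1.36069827e+00, -1.20968488e-01]), 'qd': array([-0.00132417,  0.00176946,  0.00030249,  0.00019697,  0.00170427,
        0.00093476]), 'effort': array([-8.03727653e-05, -4.16669762e+01, -2.46093786e+01, -3.76790804e-04,
        2.39259216e-04,  2.51770223e-05]), 'position': array([0.14384263, 0.55676279, 0.24833986]), 'ee_rot': array([3.12383489e-05, 1.26069854e-01, 9.92021365e-01, 5.57923195e-05]), 'contact_force': array([-0.2539102 , -0.18085446,  0.29422614]), 'moment': array([0.01657378, 0.04546161, 0.00088982]), 'gripper_force': 0.0, 'width': 0.08532161818059897} 0.017
```

View pics/scene0.png

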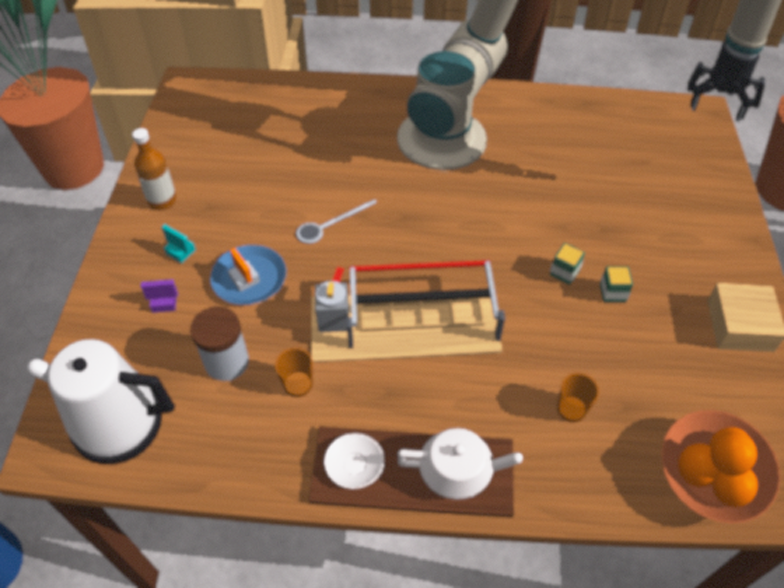

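View pics/side0.png

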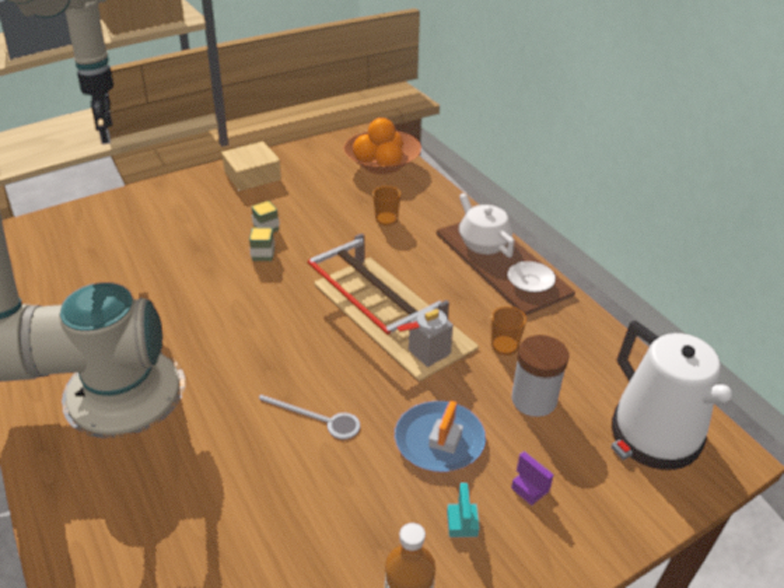

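The two tins are at scene px (405,187) and (441,204). There are three key-shaped things: orange at (172,189) in the dish, purple at (111,203) and turquoise at (120,170). The orange one in the dish fits the description. Next I fit the carrier pose.

```bash
cat > fit.py <<'E'
from h import *
from scipy.optimize import least_squares
P={"carrier":(0,0,0),"frame_handle":(-.072,0,.073),"frame_hinge":(.058,0,.073),"spindle_top":(0,-.172,.11)}
B=[(0,y,.008) for y in(-.087,-.029,.029,.087)]
ims=[get_image("scene"),get_image("side")]
obs=[]
for im in ims:
    for q,X in P.items():
        if q=="carrier":continue
        r=place_of(q,im)
        if r: obs.append((np.array(X),r[0]["point"],im))
    r=sorted(place_of("bay1",im)[:4],key=lambda r:at(r["point"],im,.008)[1])
    if len(r)==4: obs+=[(np.array(X),k["point"],im) for X,k in zip(B,r)]
def W(v,X): c,s=np.cos(v[2]),np.sin(v[2]);return np.array([v[0]+c*X[0]-s*X[1],v[1]+s*X[0]+c*X[1],X[2]])
f=lambda v:np.concatenate([proj(W(v,X),im)-p for X,p,im in obs])
s=least_squares(f,[.527,-.02,.1],loss="soft_l1");print(s.x,np.round(f(s.x).reshape(-1,2),1).tolist())
for n in P:print(n,W(s.x,P[n]).round(4))
for q,z in(("tin1_mid",.03),("key_wing",.051),("dish",0.0),("cup1_mid",.037)):
  for im in ims:
    for r in find_in(q,im)[:4]:print(q,np.round(r["point"]),round(r["score"],2),at(r["point"],im,z).round(3))
E
python3 fit.py
```

```text
[ 0.52601481 -0.02263494  0.12736951] [[0.4, 2.2], [-1.7, -0.8], [-1.4, 0.9], [1.0, 2.0], [-0.2, -0.8], [-0.9, -2.8], [1.3, 0.2], [-0.0, -0.8], [-3.1, 0.6], [1.1, 1.3], [-0.8, -1.6], [-2.3, 1.1], [0.2, -1.4], [1.0, -0.8]]
carrier [ 0.526  -0.0226  0.    ]
frame_handle [ 0.4546 -0.0318  0.073 ]
frame_hinge [ 0.5835 -0.0153  0.073 ]
spindle_top [ 0.5479 -0.1932  0.11  ]
tin1_mid [441. 205.] 0.55 [0.442 0.364 0.03 ]
tin1_mid [185. 151.] 0.65 [0.438 0.398 0.03 ]
key_wing [124. 174.] 0.88 [ 0.417 -0.537  0.051]
key_wing [111. 209.] 0.79 [ 0.543 -0.542  0.051]
key_wing [171. 197.] 0.69 [ 0.489 -0.384  0.051]
key_wing [287. 225.] 0.66 [ 0.559 -0.061  0.051]
key_wing [379. 343.] 0.93 [ 0.511 -0.553  0.051]
key_wing [319. 306.] 0.87 [ 0.455 -0.399  0.051]
key_wing [329. 366.] 0.8 [ 0.384 -0.547  0.051]
dish [182. 194.] 0.79 [ 0.438 -0.37   0.   ]
dish [304. 310.] 0.67 [ 0.441 -0.358  0.   ]
cup1_mid [288. 225.] 0.67 [ 0.547 -0.058  0.037]
cup1_mid [412. 284.] 0.6 [0.705 0.261 0.037]
cup1_mid [304. 210.] 0.53 [ 0.493 -0.017  0.037]
cup1_mid [279. 144.] 0.97 [0.729 0.269 0.037]
```

Request:
{"api": "apply_moves", "payload": {
  "deltas": [85, -433, -494, -30, 68.2, 85, -433, -494, -30, 68.2, 85, -433, -494, -30, 68.2, 85, -433, -494, -30, 68.2, 85, -433, -494, -30, 68.2, 85, -433, -494, -30, 68.2, 85, -433, -494, -30, 68.2, 85, -433, -494, -30, 68.2, 85, -433, -494, -30, 68.2, 85, -433, -494, -30, 68.2, 85, -433, -494, -30, 68.2, 85, -433, -494, -30, 68.2]
}}

```text
clock: 3.2
position: [0.369, 0.1088, 0.2716]
ee_rot: [0.0, 0.661, 0.751, 0.001]
contact_force: [0.5, 0.7, -0.1]
width: 0.0851
gripper_force: 0.0
```

Request:
{"api": "apply_moves", "payload": {
  "deltas": [85, -147, 53, 0, 0, 85, -147, 53, 0, 0, 85, -147, 53, 0, 0, 85, -147, 53, 0, 0, 85, -147, 53, 0, 0, 85, -147, 53, 0, 0]
}}

```text
clock: 3.7
position: [0.4404, -0.0296, 0.2708]
ee_rot: [-0.0, 0.662, 0.75, -0.0]
contact_force: [0.2, -0.6, -0.2]
width: 0.085
gripper_force: 0.0
```

```bash
cat > w.py <<'E'
from h import *
w=get_image("wrist");save(w,"w1.png",s=1.4)
print(w["position"],q2R(w["orientation"]).round(2).tolist(),get_state()["position"])
for q,z in(("frame_handle",.073),("frame_hinge",.073),("spindle_top",.11),("bay1",.008),("carrier",0)):
    for r in place_of(q,w)[:4]:print(q,np.round(r["point"]),round(r["score"],2),at(r["point"],w,z).round(4))
E
python3 w.py
```

```text
[0.43048558 0.04510049 0.3966752 ] [[0.99, 0.12, 0.04], [0.12, -0.95, -0.29], [-0.0, 0.3, -0.96]] [ 0.4396332  -0.02839878  0.27085191]
frame_handle [300. 188.] 0.59 [ 0.4571 -0.0286  0.073 ]
frame_hinge [426. 190.] 0.74 [ 0.5853 -0.0144  0.073 ]
spindle_top [367. 355.] 0.84 [ 0.5504 -0.1927  0.11  ]
bay1 [362. 100.] 0.84 [0.5171 0.0671 0.008 ]
bay1 [351. 247.] 0.77 [ 0.5385 -0.1122  0.008 ]
bay1 [354. 200.] 0.62 [ 0.5305 -0.0497  0.008 ]
bay1 [355. 156.] 0.57 [0.5218 0.0042 0.008 ]
carrier [354. 174.] 0.61 [ 0.5268 -0.0195  0.    ]
carrier [366. 358.] 0.54 [ 0.5968 -0.2881  0.    ]
```

View pics/w1.png

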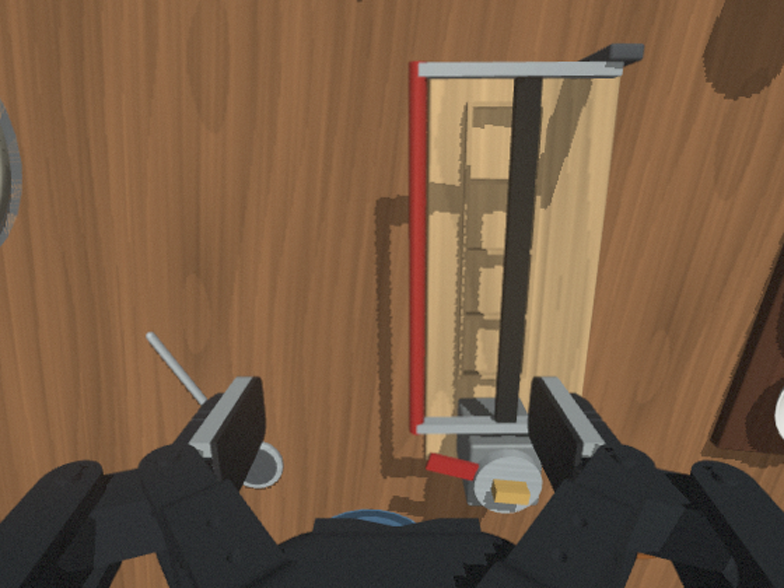

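Request:
{"api": "apply_moves", "payload": {
  "deltas": [45, -4, 16, 40, 0, 45, -4, 16, 80, 0, 45, -4, 16, 120, 0, 45, -4, 16, 160, 0, 45, -4, 16, 190, 0, 45, -4, 16, 200, 0, 45, -4, 16, 200, 0, 8, -4, 16, 200, 0, 8, -4, 16, 200, 0, 8, -4, 16, 200, 0, 8, -4, 16, 200, 0, 8, -4, 16, 200, 0],
  "squeeze": 30
}}

```text
clock: 5.0
position: [0.4553, -0.0303, 0.0724]
ee_rot: [-0.0, 0.66, 0.751, -0.001]
contact_force: [-5.5, -0.1, 7.2]
width: 0.0108
gripper_force: 29.6
```

Request:
{"api": "apply_moves", "payload": {
  "deltas": [8, 0, 0.7, -13, 0, 8, 0, 2.6, -25.8, 0, 8, 0, 5.8, -38.4, 0, 8, 0, 10.3, -50.6, 0, 8, 0, 15.9, -62.3, 0, 8, 0, 22.7, -73.4, 0, 8, 0, 30.6, -83.7, 0, 8, 0, 39.4, -93.3, 0, 8, 0, 49.2, -101.8, 0, 8, 0, 59.8, -109.4, 0, 8, 0, 71, -115.9, 0, 8, 0, 82.9, -121.2, 0]
}}

```text
clock: 6.0
position: [0.5334, -0.0198, 0.1956]
ee_rot: [-0.003, 0.66, 0.751, -0.003]
contact_force: [-8.8, 0.1, 13.4]
width: 0.0105
gripper_force: 30.6
```

Request:
{"api": "apply_moves", "payload": {
  "deltas": [8, 0, 12.3, -4.1, 0, 8, 0, 25, -6.9, 0, 8, 0, 37.9, -8.5, 0, 8, 0, 50.9, -8.7, 0, 8, 0, 63.8, -7.7, 0, 8, 0, 76.6, -5.4, 0, 8, 0, 89.1, -1.8, 0, 8, 0, 101.2, 3, 0, 8, 0, 112.7, 9, 0, 8, 0, 123.6, 16.1, 0, 8, 0, 133.7, 24.3, 0, 8, 0, 143, 33.4, 0]
}}

```text
clock: 7.0
position: [0.6813, -0.0007, 0.1578]
ee_rot: [-0.0, 0.661, 0.751, 0.0]
contact_force: [-2.7, 4.6, 2.8]
width: 0.011
gripper_force: 32.4
```

Request:
{"api": "apply_moves", "payload": {
  "deltas": [8, 0, 0, 0, 0, 8, 0, 0, 0, 0, 40, 0, 0, 0, 0, 50, 0, 0, 0, 0, 50, 0, 0, 0, 0, 50, 0, 0, -40, 0, 50, 0, 0, -80, 0, 50, 0, 0, -120, 0, 50, 0, -20, -130, 0]
}}

```text
clock: 7.75
position: [0.6662, -0.0052, 0.2961]
ee_rot: [0.007, 0.661, 0.751, 0.004]
contact_force: [1.8, -0.0, 0.8]
width: 0.0501
gripper_force: 0.0
```

Run:
```python
from h import *
a=get_image("scene");b=get_image("side")
ia=a["frame"][100:330,200:520];ib=b["frame"][90:320,130:450]
c=np.hstack([ia,ib]);cv2.imwrite("pics/fr.png",cv2.resize(c[:,:,::-1],None,fx=1.25,fy=1.25))
```

```text
(no output)
```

View pics/fr.png

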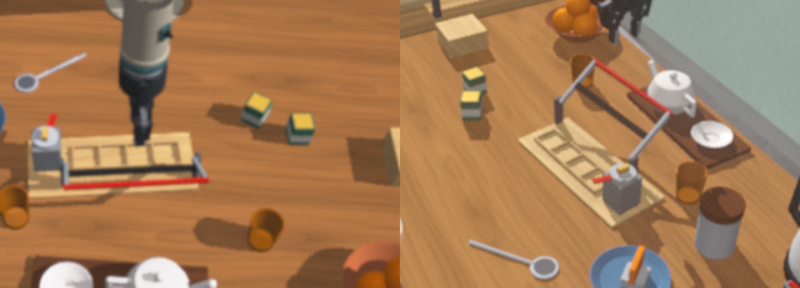

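Seen: the frame is leaning back, with its handle at scene px (309,245). The tins are at scene px (406,188) and (440,202). Now I look from above the tins.

Request:
{"api": "apply_moves", "payload": {
  "deltas": [85, 325, -217, 10, 0, 85, 325, -217, 10, 0, 85, 325, -217, 10, 0, 85, 325, -217, 10, 0, 85, 325, -217, 10, 0, 85, 325, -217, 10, 0, 85, 325, -217, 10, 0, 85, 325, -217, 10, 0, 85, 325, -217, 10, 0, 85, 325, -217, 10, 0, 85, 325, -217, 10, 0, 85, 325, -217, 10, 0]
}}

```text
clock: 8.85
position: [0.4035, 0.2908, 0.2778]
ee_rot: [0.0, 0.66, 0.751, -0.001]
contact_force: [0.1, -0.5, 0.1]
width: 0.0852
gripper_force: 0.0
```

```bash
cat > t.py <<'E'
import sys
from h import *
w=get_image("wrist");save(w,sys.argv[1],s=1.4)
s=get_state();print(s["position"],s["ee_rot"],s["qpos"][5])
for q,z in(("tin1_mid",.03),):
    for r in place_of(q,w)[:5]:print(q,np.round(r["point"]),round(r["score"],2),at(r["point"],w,z).round(4))
# yellow lid fits
h=cv2.cvtColor(w["frame"],cv2.COLOR_RGB2HSV)
m=cv2.inRange(h,(22,110,110),(33,255,255));m=cv2.morphologyEx(m,cv2.MORPH_OPEN,np.ones((3,3)))
for c in cv2.findContours(m,cv2.RETR_EXTERNAL,cv2.CHAIN_APPROX_NONE)[0]:
    if cv2.contourArea(c)<150: continue
    X=np.array([at(p,w,.06)[:2] for p in c[:,0,:].astype(float)])
    (cx,cy),(a,b),ang=cv2.minAreaRect((X*1000).astype(np.float32))
    print("lid px",c[:,0].mean(0).round(),"world mm",round(cx,1),round(cy,1),"size",round(a,1),round(b,1),"ang",round(ang,1))
E
python3 t.py w2.png
```

```text
[0.40424896 0.29023495 0.27793817] [ 4.22188251e-04  6.60346917e-01  7.50960250e-01 -6.87475094e-04] 0.35566691866207056
tin1_mid [324. 116.] 0.8 [0.4386 0.3647 0.03  ]
tin1_mid [527. 234.] 0.73 [0.7119 0.2601 0.03  ]
```

View pics/w2.png

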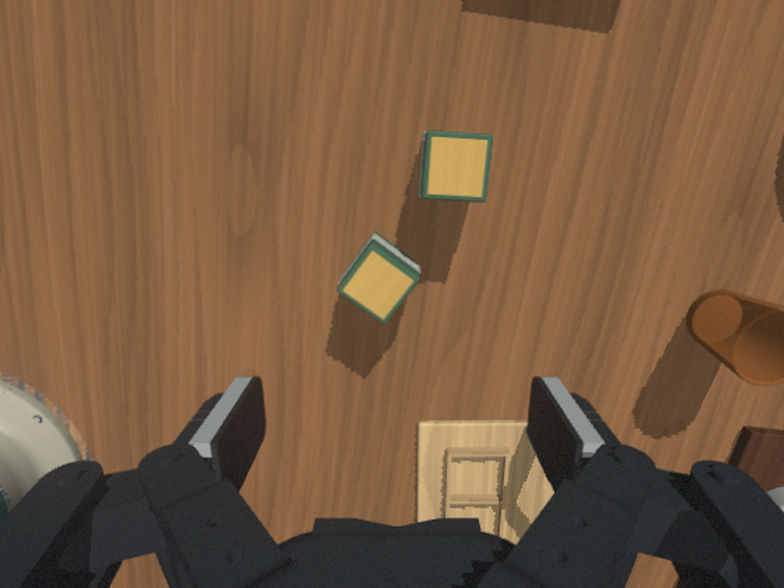

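Two tins show, with lids at image px (456,166) and (379,283), plus a cup at (740,335). I turn the lid corners into poses.

Run:
```python
from h import *
w=get_image("wrist")
for n,c in(("B",[(426,131),(492,134),(487,201),(421,196)]),("A",[(382,247),(418,276),(384,320),(341,287)])):
    X=np.array([at(np.array(p)/1.4,w,.06)[:2]*1000 for p in c],np.float32)
    print(n,X.round(1).tolist(),cv2.minAreaRect(X),X.mean(0))
    e=X[1]-X[0];f=X[2]-X[3];print(np.degrees(np.arctan2(e[1],e[0])),np.degrees(np.arctan2(f[1],f[0])))
h=cv2.cvtColor(w["frame"],cv2.COLOR_RGB2HSV);print(h[119,325],h[200,270],h[60,200])
```

```text
B [[413.70001220703125, 382.29998779296875], [460.6000061035156, 386.29998779296875], [465.70001220703125, 339.6000061035156], [416.6000061035156, 337.0]] ((439.6458435058594, 361.4584655761719), (49.09246826171875, 46.97901153564453), 3.6913535594940186) [439.1396  361.30176]
4.925996 3.086504
A [[392.6000061035156, 295.3999938964844], [423.0, 276.20001220703125], [401.1000061035156, 236.6999969482422], [364.5, 259.79998779296875]] ((394.80841064453125, 267.3297424316406), (45.10987091064453, 43.326961517333984), 57.823829650878906) [395.29636 267.02045]
-32.188435 -32.17617
[ 20 136 202] [ 20 138 203] [ 14 130 139]
```

Request:
{"api": "apply_moves", "payload": {
  "deltas": [85, 33, 22, 5, 3, 85, 66, 44, 10, 3, 85, 66, 44, 50, 3, 85, 66, 44, 90, 3, 85, 66, 44, 130, 3, 85, 66, 44, 170, 3, 85, 66, 44, 205, 3, 85, 66, 44, 230, 3, 85, 66, 44, 242, 3, 85, 66, 44, 242, 3, 40, 66, 44, 242, 3, 40, 66, 44, 242, 3],
  "squeeze": 50
}}

```text
clock: 10.0
position: [0.4408, 0.3617, 0.0378]
ee_rot: [0.0, 0.68, 0.733, 0.001]
contact_force: [-0.3, 1.5, 0.4]
width: 0.0636
gripper_force: 0.0
```

Request:
{"api": "apply_moves", "payload": {
  "deltas": [40, 0, 0, 0, 0, 40, 0, 0, 0, 0, 40, 0, 0, 0, 0, 40, 0, 0, -20, 0, 40, 0, 0, -60, 0, 40, 0, 0, -90, 0, 40, 0, 0, -90, 0]
}}

```text
clock: 10.58
position: [0.4428, 0.3642, 0.1337]
ee_rot: [0.002, 0.68, 0.733, 0.007]
contact_force: [1.3, -0.1, -1.4]
width: 0.0476
gripper_force: 52.4
```

Request:
{"api": "apply_moves", "payload": {
  "deltas": [40, -35, 6, 0, -1, 40, -70, 12, 0, -3, 40, -108, 18, 0, -3, 40, -146, 25, 0, -3, 40, -184, 31, 0, -3, 40, -222, 38, 0, -3, 40, -258, 44, 0, -3, 40, -285, 48, 0, -3, 40, -302, 51, 0, -3, 40, -302, 51, 0, -3, 40, -302, 51, 0, -3]
}}

```text
clock: 11.5
position: [0.5125, 0.0638, 0.1267]
ee_rot: [-0.0, 0.661, 0.75, 0.0]
contact_force: [-0.2, 0.2, -1.2]
width: 0.0474
gripper_force: 52.2
```

Run:
```python
from h import *
w=get_image("wrist");save(w,"w3.png",s=1.4)
s=get_state();print(s["position"],s["ee_rot"],s["width"])
a=get_image("scene")
for im in(w,a):
  for q,z in(("bay1",.008),("spindle_top",.11),("carrier",0),("frame_hinge",.073),("tin1_mid",.03)):
    for r in place_of(q,im)[:4]:print(q,np.round(r["point"]),round(r["score"],2),at(r["point"],im,z).round(4))
```

```text
[0.51217905 0.06469068 0.12663649] [-5.81360785e-04  6.60917405e-01  7.50458423e-01  2.56458228e-05] 0.047609063163901955
bay1 [289. 386.] 0.93 [ 0.5398 -0.1085  0.008 ]
bay1 [288. 212.] 0.91 [0.5157 0.0631 0.008 ]
carrier [288. 389.] 0.57 [ 0.5403 -0.1201  0.    ]
bay1 [268. 224.] 0.88 [ 0.5266 -0.1125  0.008 ]
bay1 [331. 224.] 0.84 [0.5154 0.058  0.008 ]
bay1 [314. 227.] 0.64 [0.5292 0.0124 0.008 ]
bay1 [295. 223.] 0.59 [ 0.5197 -0.0397  0.008 ]
spindle_top [241. 205.] 0.6 [ 0.5453 -0.1801  0.11  ]
carrier [301. 225.] 0.6 [ 0.5202 -0.0227  0.    ]
frame_hinge [303. 229.] 0.85 [ 0.582  -0.0169  0.073 ]
frame_hinge [308. 248.] 0.45 [ 0.639  -0.0016  0.073 ]
tin1_mid [339. 201.] 0.6 [0.4493 0.0778 0.03  ]
```

View pics/w3.png

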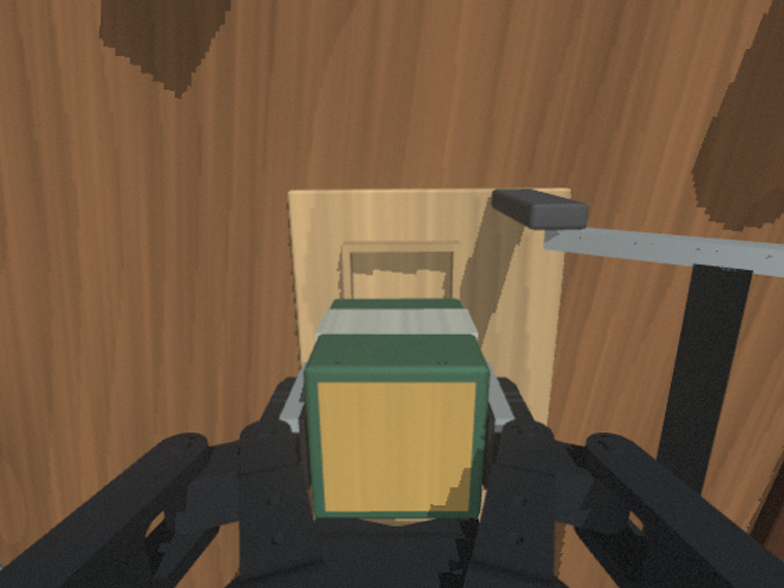

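Tin held. The bay 4 outer wall corners are at (342,243) and (461,242), and the board corners at (289,191) and (571,189). I use these to refine the carrier pose.

Run:
```python
from h import *
w=get_image("wrist")
yaw=.127;c,s=np.cos(yaw),np.sin(yaw)
def C(X): d=X[:2]-np.array([.527,-.0205]);return np.array([c*d[0]+s*d[1],-s*d[0]+c*d[1]])*1000
for n,p,z in(("board L",(289,191),.008),("board R",(571,189),.008),("board L low",(296,305),.008),("wall outer L",(342,243),.018),("wall outer R",(461,242),.018),("inner L",(351,252),.018),("inner R",(453,250),.018)):
    X=at(np.array(p)/1.4,w,z);print(n,X.round(4),C(X).round(1))
```

```text
board L [0.4493 0.1137 0.008 ] [-60.1 143. ]
board R [0.5958 0.1337 0.008 ] [ 87.8 144.3]
board L low [0.457  0.0513 0.008 ] [-60.4  80. ]
wall outer L [0.4804 0.0918 0.018 ] [-32.  117.3]
wall outer R [0.5415 0.1002 0.018 ] [ 29.7 117.9]
inner L [0.4855 0.0877 0.018 ] [-27.5 112.6]
inner R [0.5381 0.0955 0.018 ] [ 25.7 113.7]
```

Run:
```python
from h import *
w=get_image("wrist");s=get_state();M=q2R(s["ee_rot"]);p=np.array(s["position"])
z=p[2]+.060-.0365
X=np.array([at(np.array(q)/1.4,w,z) for q in((309,370),(486,368),(480,518),(314,519))])
print(((X-p)@M*1000).round(1).tolist(), ((X.mean(0)-p)@M*1000).round(1)); print(tooldelta([.515,.0652,.0445]))
```

```text
[[24.5, -22.1, -23.5], [25.0, 21.6, -23.5], [-21.0, 22.7, -23.5], [-21.3, -23.4, -23.5]] [  1.8  -0.3 -23.5]
[ 0.3405253   2.30886811 82.40928766]
```

Request:
{"api": "apply_moves", "payload": {
  "deltas": [40, -1, 2, 5, 0, 40, -1, 2, 30, 0, 40, -1, 2, 50, 0, 40, -1, 2, 65, 0, 40, -1, 2, 73, 0, 40, -1, 2, 78, 0, 40, -1, 2, 81, 0, 40, -1, 2, 82, 0, 40, -1, 2, 82, 0]
}}

```text
clock: 12.95
position: [0.5145, 0.0636, 0.0466]
ee_rot: [-0.0, 0.66, 0.751, -0.0]
contact_force: [-4.4, -1.0, 7.6]
width: 0.0474
gripper_force: 56.5
```

Request:
{"api": "apply_moves", "payload": {
  "deltas": [62, 0, 0, 0, 0, 62, 0, 0, 0, 0, 62, 0, 0, 0, 0, 62, 0, 0, 0, 0, 62, 0, 0, -30, 0, 62, 0, 0, -70, 0, 62, 40, 0, -110, 0, 85, 70, 0, -140, 0, 85, 80, 0, -150, 0, 85, 80, 0, -150, 0]
}}

```text
clock: 13.78
position: [0.5072, 0.1469, 0.2]
ee_rot: [0.002, 0.659, 0.752, 0.005]
contact_force: [1.1, 0.7, -0.1]
width: 0.0854
gripper_force: 0.0
```

Run:
```python
from h import *
w=get_image("wrist")
a=get_image("scene");b=get_image("side")
iw=cv2.resize(w["frame"],None,fx=1,fy=1);ia=cv2.resize(a["frame"][130:270,230:470],None,fx=1,fy=1)
cv2.imwrite("pics/p1.png",np.vstack([iw,cv2.resize(np.hstack([ia,b["frame"][110:250,130:370]]),(560,163))])[:,:,::-1])
for q,z in(("tin1_mid",.03),("bay1",.008)):
  for im in(w,a,b):
    for r in place_of(q,im)[:4]:print(q,np.round(r["point"]),round(r["score"],2),at(r["point"],im,z).round(4))
print(get_state()["position"])
```

```text
tin1_mid [281. 312.] 0.62 [0.5228 0.0208 0.03  ]
tin1_mid [279. 278.] 0.57 [0.5161 0.0603 0.03  ]
tin1_mid [334. 219.] 0.91 [0.5122 0.0657 0.03  ]
tin1_mid [408. 287.] 0.57 [0.7098 0.2542 0.03  ]
tin1_mid [248. 193.] 0.9 [0.5168 0.0848 0.03  ]
tin1_mid [275. 146.] 0.34 [0.7162 0.2782 0.03  ]
bay1 [278. 314.] 0.93 [0.5216 0.003  0.008 ]
bay1 [314. 224.] 0.78 [0.5195 0.0121 0.008 ]
bay1 [292. 224.] 0.67 [ 0.5217 -0.0481  0.008 ]
bay1 [271. 224.] 0.6 [ 0.5281 -0.1055  0.008 ]
bay1 [330. 224.] 0.56 [0.5138 0.0569 0.008 ]
bay1 [253. 204.] 0.95 [0.5167 0.0557 0.008 ]
bay1 [261. 212.] 0.89 [0.522  0.0112 0.008 ]
bay1 [285. 234.] 0.83 [ 0.5345 -0.1053  0.008 ]
bay1 [276. 223.] 0.73 [ 0.5353 -0.0498  0.008 ]
[0.50433542 0.14223455 0.1937825 ]
```

View pics/p1.png

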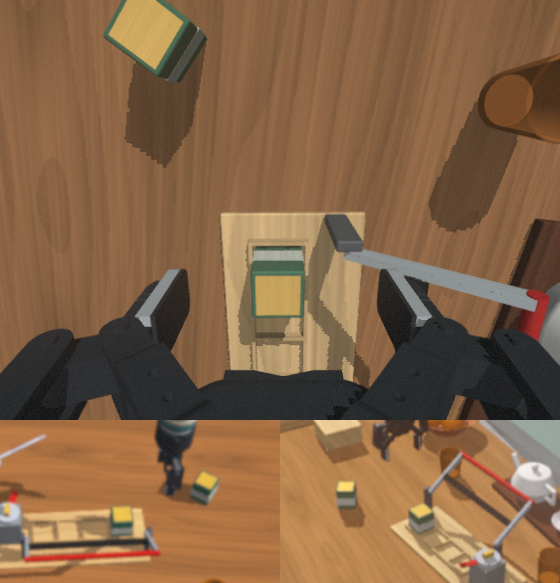

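Tin 1 sits in bay 4 with even gaps. Now the second tin.

Request:
{"api": "apply_moves", "payload": {
  "deltas": [85, 138, -92, -50, 39.5, 85, 138, -92, -50, 39.5, 85, 138, -92, -50, 39.5, 85, 138, -92, -50, 39.5, 85, 138, -92, -50, 39.5, 85, 138, -92, -50, 39.5, 85, 138, -92, -50, 39.5, 85, 138, -92, -50, 39.5]
}}

```text
clock: 14.9
position: [0.3958, 0.2679, 0.2446]
ee_rot: [0.0, 0.875, 0.485, -0.0]
contact_force: [0.6, -0.5, -0.3]
width: 0.0848
gripper_force: 0.0
```

```bash
cat > lid.py <<'E'
from h import *
w=get_image("wrist");h=cv2.cvtColor(w["frame"],cv2.COLOR_RGB2HSV)
m=cv2.inRange(h,(17,90,170),(26,255,255));m=cv2.morphologyEx(m,cv2.MORPH_OPEN,np.ones((5,5)))
s=get_state();M=q2R(s["ee_rot"]);print(s["position"],np.degrees(np.arctan2(M[1,1],M[0,1])))
import sys
z=float(sys.argv[1])
for c in cv2.findContours(m,cv2.RETR_EXTERNAL,cv2.CHAIN_APPROX_NONE)[0]:
    if cv2.contourArea(c)<300: continue
    X=np.array([at(p,w,z)[:2]*1000 for p in c[:,0,:].astype(float)],np.float32)
    r=cv2.minAreaRect(X);print("px",c[:,0].mean(0).round(),"rect",np.round(r[0],1),np.round(r[1],1),round(r[2],1),"tool delta",tooldelta([r[0][0]/1000,r[0][1]/1000,.036]).round(1))
save(w,"lid.png")
E
python3 lid.py .06
```

```text
[0.3960563  0.26771099 0.24444385] -32.081968174061714
px [498. 326.] rect [518.    5.8] [24.9 42.3] 82.1 tool delta [-157.   242.5  208.5]
px [534. 321.] rect [557.7 -20.9] [ 24.3 123.2] 7.9 tool delta [-158.6  290.3  208.5]
px [480. 293.] rect [516.2  56.1] [40.7 40.8] 6.7 tool delta [-115.4  214.2  208.5]
px [517. 256.] rect [570.5  74.9] [38.1 82.1] 43.7 tool delta [-70.6 250.2 208.5]
px [431. 252.] rect [495.3 118.9] [90.1 69.2] 7.2 tool delta [-73.2 163.1 208.5]
px [280. 194.] rect [391.  265.8] [39.7 39.6] 60.4 tool delta [ -4.1  -3.2 208.4]
```

Request:
{"api": "apply_moves", "payload": {
  "deltas": [85, -4, -3, 40, -2.4, 85, -4, -3, 80, -2.4, 85, -4, -3, 120, -2.4, 85, -4, -3, 160, -2.4, 85, -4, -3, 190, -2.4, 85, -4, -3, 208, -2.4, 85, -4, -3, 208, -2.4, 40, -4, -3, 208, -2.4, 40, -4, -3, 208, -2.4, 40, -4, -3, 208, -2.4, 40, -4, -3, 208, -2.4, 40, -4, -3, 208, -2.4],
  "squeeze": 50
}}

```text
clock: 15.95
position: [0.3927, 0.267, 0.0386]
ee_rot: [0.0, 0.865, 0.502, 0.002]
contact_force: [-0.0, -0.2, 5.6]
width: 0.0474
gripper_force: 52.2
```

Request:
{"api": "apply_moves", "payload": {
  "deltas": [40, 0, 0, -5, 0, 40, 0, 0, -40, 0, 40, 0, 0, -80, 0, 40, 0, 0, -110, 0, 40, 0, 0, -120, 0, 40, 0, 0, -120, 0]
}}

```text
clock: 16.45
position: [0.3929, 0.2674, 0.1606]
ee_rot: [0.0, 0.865, 0.502, 0.004]
contact_force: [0.6, 0.2, -1.8]
width: 0.0473
gripper_force: 52.4
```

Request:
{"api": "apply_moves", "payload": {
  "deltas": [40, -23, 30, 0, -4, 40, -46, 61, 0, -10, 40, -70, 92, 0, -16, 40, -93, 123, 0, -22, 40, -116, 154, 0, -28, 40, -139, 184, 0, -34, 40, -162, 215, 0, -37.2, 40, -185, 245, 0, -37.2, 40, -202, 268, 0, -37.2, 40, -208, 276, 0, -37.2, 40, -208, 276, 0, -37.2, 40, -208, 276, 0, -37.2]
}}

```text
clock: 17.45
position: [0.5261, -0.0506, 0.1557]
ee_rot: [-0.002, 0.66, 0.751, -0.0]
contact_force: [-0.5, 0.3, -0.6]
width: 0.0472
gripper_force: 52.4
```

```bash
python3 lid.py .182
python3 - <<'E'
from h import *
print(tooldelta([.5298,-.05,.0466]))
E
```

```text
[ 0.52583947 -0.04985663  0.15592216] 7.423888168370022
px [281. 319.] rect [525.3 -48.7] [37.9 38. ] 7.4 tool delta [ 9.000e-01 -1.000e-01  1.199e+02]
px [381. 255.] rect [554.  -18.5] [ 3.9 26.3] 7.7 tool delta [ 27.2  32.3 119.9]
px [291. 200.] rect [521.8  -2.7] [15.4  9.2] 7.4 tool delta [ 47.    2.4 120. ]
px [346. 207.] rect [539.8  -3.8] [ 5. 31.] 7.6 tool delta [ 43.6  20.2 120. ]
px [329. 176.] rect [532.7   5.9] [ 4.  26.1] 7.8 tool delta [ 54.1  14.3 120. ]
px [309. 145.] rect [524.5  15.3] [ 5.2 14. ] 4.6 tool delta [ 64.6   7.5 120. ]
px [364.  82.] rect [536.7  34.1] [ 7.4 31.9] 8.7 tool delta [ 81.6  21.9 120. ]
px [289.  39.] rect [515.2  42.5] [18.5 18.4] 7.3 tool delta [ 92.7   1.7 120.1]
px [390.  85.] rect [545.2  32. ] [ 7.8 48.6] 8.2 tool delta [ 78.4  30.1 120. ]
px [228. 112.] rect [501.1  17.5] [10.1 66.2] 5.9 tool delta [ 69.7 -15.5 120.1]
[ -0.89272012   4.22416932 109.30873951]
```

View pics/lid.png

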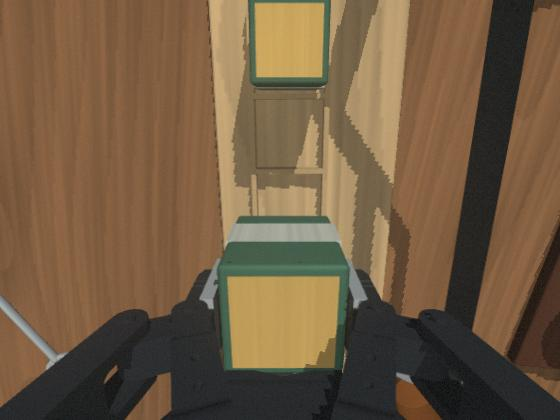

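Run:
```python
from h import *
w=get_image("wrist")
c,s=np.cos(.1305),np.sin(.1305)
for p in((255,171),(323,170),(256,92),(322,92),(254,200),(322,200)):
    X=at(p,w,.018);d=X[:2]-np.array([.526,-.0212]);print(p,np.round([1000*(c*d[0]+s*d[1]),1000*(-s*d[0]+c*d[1])],1))
```

```text
(255, 171) [-27.6  -0.5]
(323, 170) [27.8  0.3]
(256, 92) [-25.3  60.3]
(322, 92) [25.  60.2]
(254, 200) [-29. -25.]
(322, 200) [ 27.8 -25. ]
```

Request:
{"api": "apply_moves", "payload": {
  "deltas": [40, -2, 4, 20, 0, 40, -2, 4, 50, 0, 40, -2, 4, 75, 0, 40, -2, 4, 92, 0, 40, -2, 4, 101, 0, 40, -2, 4, 106, 0, 40, -2, 4, 109, 0, 40, -2, 4, 110, 0, 40, -2, 4, 110, 0]
}}

```text
clock: 18.3
position: [0.5322, -0.0524, 0.0477]
ee_rot: [0.001, 0.66, 0.751, 0.0]
contact_force: [-0.0, 0.7, -3.0]
width: 0.0472
gripper_force: 52.4
```

Request:
{"api": "apply_moves", "payload": {
  "deltas": [62, 0, 0, 0, 0, 62, 0, 0, 0, 0, 62, 0, 0, 0, 0, 62, 0, 0, 0, 0, 62, 0, 0, -30, 0, 62, 0, 0, -70, 0, 62, 20, 0, -110, 0, 62, 50, 0, -150, 0, 62, 50, 0, -190, 0, 62, 50, 0, -200, 0, 62, 50, 0, -200, 0]
}}

```text
clock: 19.22
position: [0.5279, -0.0028, 0.2527]
ee_rot: [0.005, 0.659, 0.752, 0.003]
contact_force: [1.3, 0.8, 0.4]
width: 0.0622
gripper_force: 0.0
```

```bash
python3 lid.py .068
python3 - <<'E'
from h import *
for n in("scene","side"):
  im=get_image(n)
  for q,z in(("tin1_mid",.038),("frame_handle",.151)):
    for r in place_of(q,im)[:4]:print(q,np.round(r["point"]),round(r["score"],2),at(r["point"],im,z).round(4))
E
```

```text
[ 0.52649639 -0.00296092  0.24984134] 7.452914730302659
px [343. 274.] rect [605.4 -87.5] [ 10.9 108.5] 7.6 tool delta [-93.7  65.9 214.4]
px [279. 238.] rect [531.7 -54.1] [38.5 38.6] 7.2 tool delta [-51.   -2.8 213.9]
px [306. 250.] rect [564.8 -58.7] [152.2  56.5] 82.9 tool delta [-59.9  29.4 214.1]
px [292. 181.] rect [535.5   8.3] [12.8 34.5] 7.5 tool delta [ 10.4   9.1 213.9]
px [276. 118.] rect [514.   63.2] [39.6 38.9] 7.5 tool delta [ 67.6  -5.2 213.7]
px [344. 132.] rect [573.5  53.8] [ 36.1 115.2] 7.7 tool delta [ 50.5  52.6 214.1]
px [250. 176.] rect [522.2 -36.3] [ 86.8 299.6] 7.5 tool delta [-32.1 -10.  213.8]
tin1_mid [334. 216.] 0.92 [0.5111 0.0632 0.038 ]
frame_handle [310. 250.] 0.75 [0.6952 0.0008 0.151 ]
tin1_mid [248. 193.] 0.55 [0.511  0.0762 0.038 ]
frame_handle [315. 158.] 0.97 [ 6.912e-01 -3.000e-04  1.510e-01]
frame_handle [321. 299.] 0.68 [ 0.4161 -0.4527  0.151 ]
frame_handle [276. 223.] 0.61 [ 0.4542 -0.197   0.151 ]
```

View pics/lid.png

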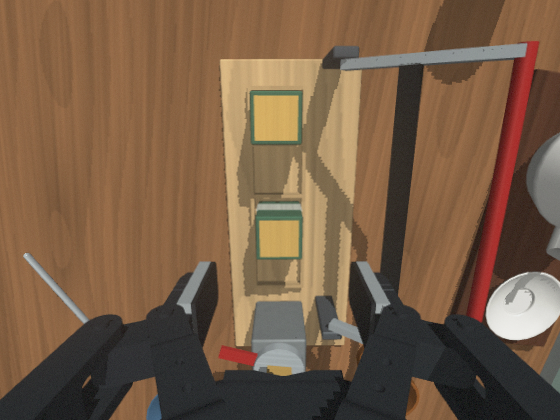

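Both tins are in bays (lids at (276,118) and (279,238)), and the frame handle is at right. Now I take the handle at its back stop.

Request:
{"api": "apply_moves", "payload": {
  "deltas": [45, -9, 40, 0, 0, 45, -18, 80, 0, 0, 45, -18, 120, 0, 0, 45, -18, 150, 0, 0, 45, -18, 162, 20, 0, 45, -18, 162, 50, 0, 45, -18, 162, 80, 0, 45, -18, 162, 95, 0, 45, -18, 162, 100, 0, 45, -18, 162, 100, 0],
  "squeeze": 30
}}

```text
clock: 20.4
position: [0.6869, -0.0001, 0.1439]
ee_rot: [-0.002, 0.66, 0.751, -0.002]
contact_force: [0.2, 0.2, 0.1]
width: 0.0448
gripper_force: 0.0
```

Request:
{"api": "apply_moves", "payload": {
  "deltas": [8, 0, 0, 0, 0, 8, 0, 0, 0, 0, 8, 0, 0, 0, 0, 8, 0, 0, 0, 0, 8, 0, 0, 0, 0]
}}

```text
clock: 20.82
position: [0.6875, -0.0004, 0.1487]
ee_rot: [0.0, 0.66, 0.751, -0.0]
contact_force: [-4.8, -0.7, 6.4]
width: 0.0108
gripper_force: 29.7
```

Request:
{"api": "apply_moves", "payload": {
  "deltas": [8, 0, -8.3, -10, 0, 8, 0, -17.5, -19.1, 0, 8, 0, -27.6, -27.3, 0, 8, 0, -38.5, -34.4, 0, 8, 0, -50, -40.4, 0, 8, 0, -62.1, -45.2, 0, 8, 0, -74.6, -48.8, 0, 8, 0, -87.4, -51.1, 0, 8, 0, -100.4, -52.1, 0, 8, 0, -113.3, -51.9, 0, 8, 0, -126.2, -50.3, 0, 8, 0, -138.9, -47.5, 0]
}}

```text
clock: 21.82
position: [0.5509, -0.0187, 0.1974]
ee_rot: [0.003, 0.66, 0.751, 0.002]
contact_force: [-0.8, -1.7, 8.5]
width: 0.0106
gripper_force: 32.6
```

Request:
{"api": "apply_moves", "payload": {
  "deltas": [8, 0, -12.3, 4.1, 0, 8, 0, -24.2, 9.4, 0, 8, 0, -35.5, 15.9, 0, 8, 0, -46, 23.4, 0, 8, 0, -55.8, 32, 0, 8, 0, -64.7, 41.5, 0, 8, 0, -72.5, 51.9, 0, 8, 0, -79.3, 62.9, 0, 8, 0, -85, 74.6, 0, 8, 0, -89.4, 86.8, 0, 8, 0, -92.6, 99.4, 0, 8, 0, -94.6, 112.3, 0]
}}

```text
clock: 22.82
position: [0.4561, -0.0308, 0.0832]
ee_rot: [0.001, 0.66, 0.751, 0.0]
contact_force: [-0.1, -1.9, 0.7]
width: 0.0103
gripper_force: 33.7
```

Request:
{"api": "apply_moves", "payload": {
  "deltas": [8, 0, -0.5, 5, 0, 8, 0, -0.5, 8, 0, 8, 0, -0.5, 9, 0, 8, 0, -0.5, 9, 0]
}}

```text
clock: 23.15
position: [0.4555, -0.0308, 0.0735]
ee_rot: [0.0, 0.66, 0.752, -0.001]
contact_force: [-0.5, -5.7, 0.0]
width: 0.0106
gripper_force: 33.8
```

Request:
{"api": "apply_moves", "payload": {
  "deltas": [40, 0, 0, 0, 0, 40, 0, 0, 0, 0, 40, 0, 0, 0, 0, 40, 0, 0, -40, 0, 40, 0, 0, -80, 0, 40, 0, 0, -120, 0, 40, 0, 0, -160, 0, 40, 0, 0, -200, 0, 40, -20, 0, -200, 0, 85, -60, -6, -200, 0, 85, -100, -12, -200, 0, 85, -140, -18, -200, 0]
}}

```text
clock: 24.15
position: [0.456, -0.1718, 0.2738]
ee_rot: [0.0, 0.659, 0.752, 0.001]
contact_force: [1.1, 0.3, -0.7]
width: 0.0748
gripper_force: 0.0
```

Request:
{"api": "apply_moves", "payload": {
  "deltas": [85, -41, -5, 0, 0, 85, -82, -10, 0, 0, 85, -123, -15, 0, 0, 85, -160, -20, 0, 0, 85, -165, -22, 0, 0, 85, -165, -22, 0, 0]
}}

```text
clock: 24.65
position: [0.4553, -0.3397, 0.2723]
ee_rot: [-0.001, 0.661, 0.75, 0.0]
contact_force: [0.3, 0.6, -0.2]
width: 0.0849
gripper_force: 0.0
```

Run:
```python
from h import *
w=get_image("wrist");a=get_image("scene");b=get_image("side")
ia=cv2.resize(a["frame"][150:270,220:360],(280,240));ib=cv2.resize(b["frame"][130:270,200:360],(280,240))
cv2.imwrite("pics/k1.png",np.vstack([w["frame"],np.hstack([ia,ib])])[:,:,::-1][:600])
s=get_state();print(s["position"],s["ee_rot"])
for q,z in(("key_wing",.051),("key_foot",.005),("dish",0),("frame_handle",.073),("tin1_mid",.038)):
  for im in(w,a,b):
    for r in place_of(q,im)[:4]:print(q,np.round(r["point"]),round(r["score"],2),at(r["point"],im,z).round(4))
```

```text
[ 0.45566341 -0.33614775  0.27297589] [-7.82523802e-04  6.59626754e-01  7.51592657e-01  6.41864657e-04]
key_wing [323. 339.] 0.87 [ 0.531  -0.5334  0.051 ]
key_wing [219. 328.] 0.8 [ 0.398 -0.534  0.051]
key_wing [284. 225.] 0.78 [ 0.4622 -0.3879  0.051 ]
key_wing [123. 171.] 0.88 [ 0.404  -0.5431  0.051 ]
key_wing [172. 189.] 0.67 [ 0.46   -0.3876  0.051 ]
key_wing [328. 360.] 0.93 [ 0.3902 -0.5357  0.051 ]
key_wing [382. 337.] 0.74 [ 0.5264 -0.5442  0.051 ]
key_wing [318. 299.] 0.63 [ 0.4641 -0.3803  0.051 ]
key_foot [317. 317.] 0.97 [ 0.5272 -0.5337  0.005 ]
key_foot [284. 211.] 0.9 [ 0.4616 -0.3854  0.005 ]
key_foot [173. 202.] 0.94 [ 0.47  -0.389  0.005]
key_foot [126. 179.] 0.88 [ 0.396  -0.5475  0.005 ]
key_foot [118. 217.] 0.84 [ 0.5354 -0.5359  0.005 ]
key_foot [331. 376.] 0.92 [ 0.3938 -0.5482  0.005 ]
key_foot [375. 346.] 0.82 [ 0.5255 -0.5308  0.005 ]
key_foot [318. 313.] 0.55 [ 0.4642 -0.386   0.005 ]
dish [278. 207.] 0.76 [ 0.454  -0.3832  0.    ]
dish [159. 246.] 0.58 [ 0.6166 -0.4008  0.    ]
dish [179. 195.] 0.56 [ 0.4398 -0.3796  0.    ]
dish [314. 316.] 0.57 [ 0.4531 -0.3853  0.    ]
frame_handle [302. 189.] 0.83 [ 0.4507 -0.0262  0.073 ]
frame_handle [247. 213.] 0.71 [ 0.4486 -0.0431  0.073 ]
tin1_mid [338. 216.] 0.78 [0.5097 0.0734 0.038 ]
tin1_mid [249. 194.] 0.76 [0.5138 0.0707 0.038 ]
tin1_mid [319. 300.] 0.68 [ 0.4703 -0.3748  0.038 ]
```

View pics/k1.png

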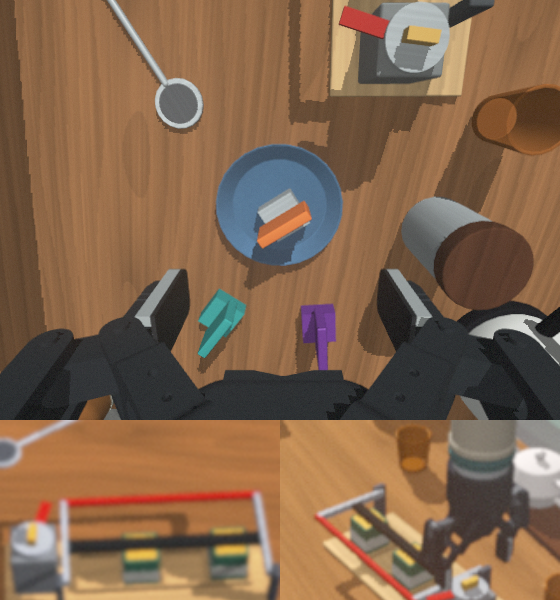

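Seen: the frame is down on the tins. Candidates for the key are orange (284,225) in the dish, turquoise (222,320) and purple (320,335). Orange in the dish fits, since the others have the wrong colour. I measure its wing and confirm it in one crop.

Run:
```python
from h import *
w=get_image("wrist");save(w,"key.png",(200,130,360,280),4)
h=cv2.cvtColor(w["frame"],cv2.COLOR_RGB2HSV)
m=cv2.inRange(h,(4,150,150),(16,255,255));m[:140]=0;m[290:]=0;m[:,:210]=0;m[:,350:]=0
V=h[:,:,2][m>0];t,_=cv2.threshold(V.reshape(-1,1),0,255,cv2.THRESH_OTSU);print(t,len(V),np.percentile(V,[5,50,95]))
for mm,z in((m,.071),((m>0)&(h[:,:,2]>t),.071),((m>0)&(h[:,:,2]<=t),.05)):
    ys,xs=np.nonzero(mm);X=np.array([at((x,y),w,z)[:2]*1000 for x,y in zip(xs,ys)],np.float32)
    r=cv2.minAreaRect(X);print(len(xs),np.round(r[0],1),np.round(r[1],1),r[2])
    print(cv2.boxPoints(cv2.minAreaRect(np.c_[xs,ys].astype(np.float32))).tolist())
```

```text
204.0 1078 [177. 207. 234.]
1078 [ 459.2 -380.8] [65.8 21. ] 39.654605865478516
[[251.0, 233.0], [302.76470947265625, 201.941162109375], [312.558837890625, 218.26467895507812], [260.79412841796875, 249.32351684570312]]
548 [ 461.3 -385.2] [62.2 10.9] 39.638362884521484
[[255.868896484375, 240.07711791992188], [305.251953125, 211.02828979492188], [310.18768310546875, 219.41903686523438], [260.80462646484375, 248.46786499023438]]
530 [ 460.1 -388.3] [70.  22.4] 39.654541015625
[[251.0, 233.0], [302.76470947265625, 201.941162109375], [312.558837890625, 218.26467895507812], [260.79412841796875, 249.32351684570312]]
```

View pics/key.png

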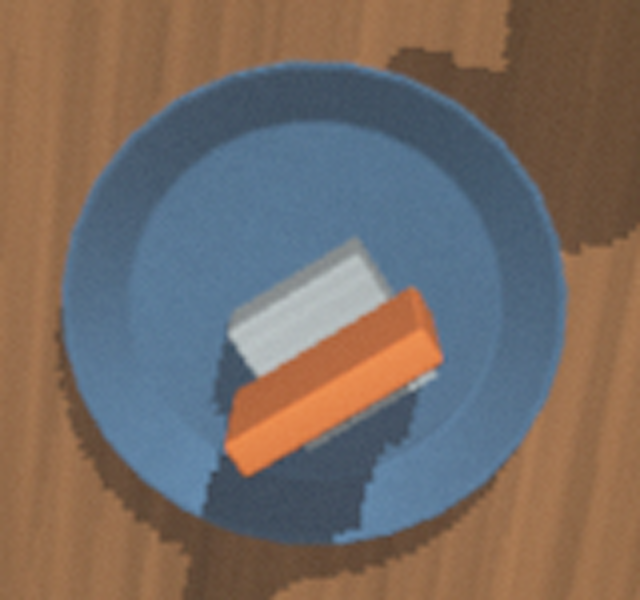

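Confirmed: the orange key's wing top is centred at world (461,-385) mm, angle 39.6°.

Request:
{"api": "apply_moves", "payload": {
  "deltas": [60, -25, -1, 0, 7, 60, -49, -1, 0, 14, 60, -49, -1, 20, 21, 60, -49, -1, 40, 28, 60, -49, -1, 60, 35, 60, -49, -1, 80, 42, 60, -49, -1, 100, 49, 60, -49, -1, 120, 56, 60, -49, -1, 155, 57.9, 60, -49, -1, 190, 57.9, 60, -49, -1, 215, 57.9, 60, -49, -1, 224, 57.9],
  "squeeze": 70
}}

```text
clock: 26.6
position: [0.4591, -0.3845, 0.045]
ee_rot: [-0.004, 0.941, 0.338, -0.001]
contact_force: [-0.4, 1.2, 0.5]
width: 0.0596
gripper_force: 0.0
```

Request:
{"api": "apply_moves", "payload": {
  "deltas": [60, 0, 0, 0, 0, 8, 0, 0, 0, 0, 8, 0, 0, 0, 0, 8, 0, 0, 0, 0, 8, 0, 0, 0, 0, 8, 0, 0, 0, 0, 8, 0, 0, 0, 0]
}}

```text
clock: 27.18
position: [0.4619, -0.3873, 0.0508]
ee_rot: [0.001, 0.941, 0.338, 0.001]
contact_force: [0.2, 0.2, 5.4]
width: 0.0115
gripper_force: 68.9
```

Request:
{"api": "apply_moves", "payload": {
  "deltas": [8, 0, 0, -5, 0, 8, 0, 0, -40, 0, 8, 0, 0, -80, 0, 8, 0, 0, -120, 0, 8, 25, -25, -150, 7, 8, 50, -50, -150, 14, 8, 75, -75, -150, 21, 8, 100, -100, -150, 28, 8, 125, -125, -150, 35, 8, 136, -140, -150, 39.5, 8, 136, -140, -150, 39.5, 8, 136, -140, -150, 39.5]
}}

```text
clock: 28.18
position: [0.4767, -0.1911, 0.1993]
ee_rot: [0.0, 1.0, 0.002, 0.0]
contact_force: [1.0, -0.1, -2.0]
width: 0.011
gripper_force: 68.6
```

Run:
```python
from h import *
w=get_image("wrist");save(w,"sp.png",s=1.4)
s=get_state();print(s["position"],s["ee_rot"],s["width"],s["qpos"][5])
h=cv2.cvtColor(w["frame"],cv2.COLOR_RGB2HSV)
for im in(w,get_image("side"),get_image("scene")):
    for r in place_of("spindle_top",im)[:3]:print(np.round(r["point"]),round(r["score"],2),at(r["point"],im,.11).round(4))
```

```text
[ 0.47703968 -0.19218591  0.19931711] [5.25758490e-04 9.99999107e-01 1.21013399e-03 2.13530917e-04] 0.011235832940050768 1.0507842546020503
[285. 116.] 0.93 [ 0.548  -0.1927  0.11  ]
[463. 214.] 0.2 [ 0.4832 -0.317   0.11  ]
[309. 221.] 0.82 [ 0.5537 -0.1895  0.11  ]
[238. 204.] 0.74 [ 0.5436 -0.1878  0.11  ]
```

View pics/sp.png

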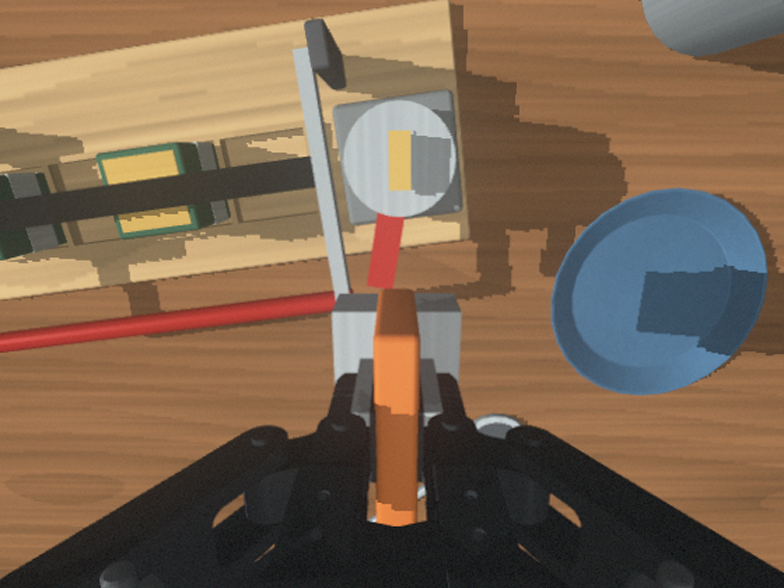

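Run:
```python
from h import *
w=get_image("wrist");s=get_state();M=q2R(s["ee_rot"]);p=np.array(s["position"])
def T(q,z): return (M.T@(at(np.array(q)/1.4,w,z)-p)*1000).round(1)
S=[T(q,.11) for q in((388,131),(410,131),(410,190),(389,191))];print("spindle",[x.tolist() for x in S],np.mean(S,0))
K=[T(q,p[2]+.020) for q in((375,336),(420,336),(417,525),(377,525))];print("wing",[x.tolist() for x in K],np.mean(K,0))
# socket top far edge z = TCP-.0238
print("socket far edge",T((332,311),p[2]-.0238),T((461,309),p[2]-.0238))
# disc circle z=.096
D=[T(q,.096) for q in((341,158),(458,158),(399,100),(399,217))];print("disc",[x.tolist() for x in D])
```

```text
spindle [[85.0, -2.9, 88.9], [85.0, 6.8, 88.9], [59.4, 7.0, 88.9], [59.0, -2.6, 88.9]] [72.1    2.075 88.9  ]
wing [[31.9, -4.6, -20.0], [31.9, 6.6, -20.0], [-26.9, 6.7, -20.0], [-26.9, -4.9, -20.0]] [  2.5    0.95 -20.  ]
socket far edge [ 23.3 -21.6  23.8] [24.  23.1 23.8]
disc [[73.4, -25.8, 102.9], [73.4, 30.4, 102.9], [99.3, 2.0, 102.9], [45.2, 2.1, 102.9]]
```

Request:
{"api": "apply_moves", "payload": {
  "deltas": [8, 36, 1, 0, 0, 8, 71.7, 1.3, 0, 0, 8, 71.7, 1.3, 0, 0, 8, 71.7, 1.3, 20, 0, 8, 71.7, 1.3, 34, 0, 8, 71.7, 1.3, 40, 0, 8, 71.7, 1.3, 44, 0, 8, 71.7, 1.3, 48, 0, 8, 71.7, 1.3, 50, 0, 8, 71.7, 1.3, 50, 0]
}}

```text
clock: 29.37
position: [0.5487, -0.1935, 0.1493]
ee_rot: [0.0, 1.0, 0.0, 0.0]
contact_force: [-0.5, 0.9, -1.2]
width: 0.0116
gripper_force: 68.8
```

Request:
{"api": "apply_moves", "payload": {
  "deltas": [8, 0, 0, 3, 0, 8, 0, 0, 6, 0, 8, 0, 0, 8, 0, 8, 0, 0, 9, 0, 8, 0, 0, 9, 0]
}}

```text
clock: 29.78
position: [0.5488, -0.1933, 0.1417]
ee_rot: [0.0, 1.0, 0.0, 0.001]
contact_force: [-2.8, 0.5, 6.7]
width: 0.0113
gripper_force: 70.0
```

Key dropped fully (foot about 14 mm below the spindle top). Now I turn clockwise.

Request:
{"api": "apply_moves", "payload": {
  "deltas": [8, 0, 0, 0, 3, 8, 0, 0, 0, 8, 8, 0, 0, 0, 14, 8, 0, 0, 0, 20, 8, 0, 0, 0, 26, 8, 0, 0, 0, 32, 8, 0, 0, 0, 38, 8, 0, 0, 0, 44, 8, 0, 0, 0, 50, 8, 0, 0, 0, 55, 8, 0, 0, 0, 60, 8, 0, 0, 0, 60],
  "squeeze": 100
}}

```text
clock: 30.78
position: [0.5496, -0.1925, 0.1419]
ee_rot: [-0.001, 0.865, -0.501, 0.001]
contact_force: [-0.5, 2.8, 6.9]
width: 0.0107
gripper_force: 97.4
```

Run:
```python
from h import *
s=get_state();M=q2R(s["ee_rot"]);print(s["position"],np.degrees(np.arctan2(M[1,1],M[0,1])),s["qpos"][5],s["moment"],s["contact_force"],s["width"])
```

```text
[ 0.54958543 -0.19251526  0.14185271] -150.1562960303527 2.1622027497764735 [ 0.48889938  0.14342352 -0.06152965] [-0.47119842  2.75207559  6.94624338] 0.01074198874447467
```

Request:
{"api": "apply_moves", "payload": {
  "deltas": [8, 0, 0, 0, 5, 8, 0, 0, 0, 10, 8, 0, 0, 0, 15, 8, 0, 0, 0, 19, 8, 0, 0, 0, 22, 8, 0, 0, 0, 24, 8, 0, 0, 0, 24, 8, 0, 0, 0, 24, 8, 0, 0, 0, 24]
}}

```text
clock: 31.53
position: [0.5495, -0.1925, 0.1418]
ee_rot: [-0.001, 0.743, -0.669, 0.001]
contact_force: [0.4, 2.2, 6.7]
width: 0.0112
gripper_force: 97.4
```

Run:
```python
from h import *
s=get_state();M=q2R(s["ee_rot"]);print(s["position"],np.degrees(np.arctan2(M[1,1],M[0,1])),s["qpos"][5],s["moment"],s["contact_force"],s["width"])
w=get_image("wrist");a=get_image("scene");b=get_image("side")
ia=cv2.resize(a["frame"][170:260,210:300],(280,280),interpolation=cv2.INTER_CUBIC);ib=cv2.resize(b["frame"][180:270,260:350],(280,280),interpolation=cv2.INTER_CUBIC)
cv2.imwrite("pics/lk.png",np.hstack([cv2.resize(w["frame"],None,fx=.7,fy=.7)[:280],ia,ib])[:,:,::-1][:, -790:])
```

```text
[ 0.54953428 -0.19254374  0.14184238] -173.9972130452661 2.578248228416314 [0.42477286 0.17675351 0.02170512] [0.35350067 2.22599362 6.68547882] 0.011184761983694893
```

View pics/lk.png

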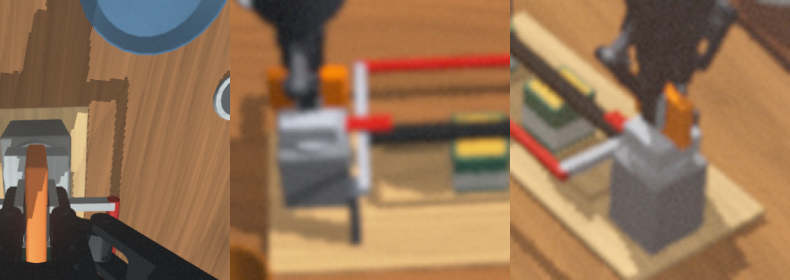

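Request:
{"api": "apply_moves", "payload": {
  "deltas": [8, 0, 0, 0, 3, 8, 0, 0, 0, 5, 8, 0, 0, 0, 5, 8, 0, 0, 0, 5]
}}

```text
clock: 32.02
position: [0.5496, -0.1926, 0.1419]
ee_rot: [-0.001, 0.714, -0.7, 0.001]
contact_force: [-1.0, 3.1, 6.4]
width: 0.0108
gripper_force: 97.6
```

Run:
```python
from h import *
s=get_state();M=q2R(s["ee_rot"]);print(s["position"],np.degrees(np.arctan2(M[1,1],M[0,1])),s["qpos"][5],s["moment"],s["contact_force"],s["width"])
```

```text
[ 0.54956173 -0.19262856  0.14186693] -178.8576790648373 2.6636557338749705 [0.55399252 0.22219912 0.70003499] [-0.98235362  3.14403678  6.38198033] 0.010812076833951904
```

Stop reached (moment 0.70 N m). I back off into the slack and lift.

Request:
{"api": "apply_moves", "payload": {
  "deltas": [8, 0, 0, 0, -4, 8, 0, 0, 0, -8, 8, 0, 0, 0, -11, 8, 0, 0, 0, -11, 8, 0, 0, -4, -11, 8, 0, 0, -10, -11, 8, 0, 0, -18, -11, 8, 0, 0, -30, -11, 8, 0, 0, -55, -11, 8, 0, 0, -65, -11, 8, 0, 0, -65, -11]
}}

```text
clock: 32.93
position: [0.5505, -0.1943, 0.2084]
ee_rot: [-0.001, 0.777, -0.629, 0.003]
contact_force: [1.6, -0.6, -1.1]
width: 0.0105
gripper_force: 97.4
```

Run:
```python
from h import *
s=get_state();M=q2R(s["ee_rot"]);print(s["position"],np.degrees(np.arctan2(M[1,1],M[0,1])),s["qpos"][5],s["contact_force"],s["width"])
X=[]
for n in("wrist","side","scene"):
    im=get_image(n)
    for r in place_of("dish",im)[:2]:print(n,np.round(r["point"]),round(r["score"],2),at(r["point"],im,0).round(4))
    if n=="wrist":save(im,"w9.png")
print(tooldelta([.454,-.384,.0508]))
```

```text
[ 0.55047394 -0.19427235  0.20836606] -167.9889911196416 2.4735326260201416 [ 1.55670564 -0.58963571 -1.08751953] 0.01047875663087733
wrist [430.  17.] 0.93 [ 0.4532 -0.3775  0.    ]
side [313. 308.] 0.67 [ 0.4638 -0.3631  0.    ]
side [223. 295.] 0.22 [ 0.2921 -0.2187  0.    ]
scene [179. 196.] 0.63 [ 0.4434 -0.378   0.    ]
[167.54142114 131.38158839 152.94258172]
```

View pics/w9.png

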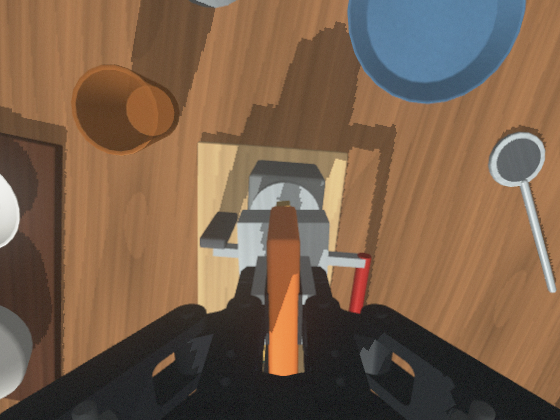

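Request:
{"api": "apply_moves", "payload": {
  "deltas": [8, 25, 20, 0, -5, 8, 50, 40, 0, -12, 8, 75, 60, 0, -19, 8, 100, 80, 0, -26, 8, 125, 100, 0, -33, 8, 150, 118, 0, -40, 8, 166, 131, 20, -47, 8, 166, 131, 50, -54, 8, 166, 131, 80, -60, 8, 166, 131, 110, -60, 8, 166, 131, 120, -60, 8, 166, 131, 120, -60]
}}

```text
clock: 34.23
position: [0.4531, -0.381, 0.0815]
ee_rot: [-0.003, 0.988, -0.157, -0.003]
contact_force: [-0.3, -0.5, -1.2]
width: 0.0105
gripper_force: 97.7
```

Run:
```python
from h import *
print(tooldelta([.454,-.382,.0508]),get_state()["width"])
w=get_image("wrist");save(w,"w10.png")
```

```text
[ 1.37798206  0.83264511 30.67333447] 0.010535113433900583
```

View pics/w10.png

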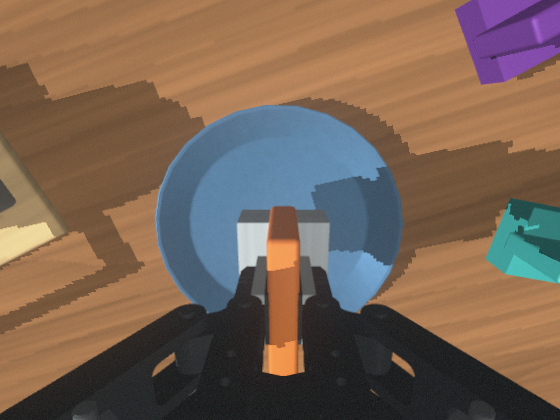

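The key is upright and centred over the dish. Lower it gently, then release.

Request:
{"api": "apply_moves", "payload": {
  "deltas": [8, 1, 0, 10, 0, 8, 1, 0, 20, 0, 8, 1, 0, 26, 0, 8, 1, 0, 29, 0, 8, 1, 0, 30.5, 0, 8, 1, 0, 31.5, 0, 8, 1, 0, 31.5, 0]
}}

```text
clock: 34.87
position: [0.4562, -0.3833, 0.0537]
ee_rot: [0.0, 0.988, -0.156, 0.0]
contact_force: [-0.4, 0.4, -0.6]
width: 0.0109
gripper_force: 97.7
```

Request:
{"api": "apply_moves", "payload": {
  "deltas": [50, 0, 0, 0, 0, 50, 0, 0, 0, 0, 50, 0, 0, 0, 0, 50, 0, 0, 0, 0, 50, 0, 0, 0, 0, 50, 0, 0, -20, 0, 50, 0, 0, -60, 0, 50, 0, 0, -100, 0, 50, 0, 0, -140, 0, 50, 0, 0, -180, 0, 50, 0, 0, -220, 0, 50, 0, 0, -220, 0]
}}

```text
clock: 35.87
position: [0.4588, -0.3861, 0.2831]
ee_rot: [0.005, 0.988, -0.156, 0.007]
contact_force: [1.4, -0.8, 0.7]
width: 0.0502
gripper_force: 0.0
```

Run:
```python
from h import *
w=get_image("wrist");a=get_image("scene");b=get_image("side")
for q,z in(("key_foot",.005),("key_wing",.051),("frame_handle",.0755),("cup1_mid",.037)):
  for im in(w,a,b):
    for r in place_of(q,im)[:3]:print(q,np.round(r["point"]),round(r["score"],2),at(r["point"],im,z).round(4))
ia=cv2.resize(a["frame"][150:270,130:360],(400,209));ib=cv2.resize(b["frame"][150:340,220:400],(220,209))
cv2.imwrite("pics/end.png",np.vstack([cv2.resize(w["frame"],(620,390))[:380],np.hstack([ia,ib])])[:,:,::-1])
```

```text
key_foot [281. 182.] 0.9 [ 0.4522 -0.3848  0.005 ]
key_foot [410. 184.] 0.67 [ 0.3982 -0.5393  0.005 ]
key_foot [383.  77.] 0.56 [ 0.5331 -0.5357  0.005 ]
key_foot [117. 213.] 0.97 [ 0.5223 -0.5429  0.005 ]
key_foot [127. 178.] 0.79 [ 0.3935 -0.5442  0.005 ]
key_foot [175. 198.] 0.7 [ 0.4562 -0.3879  0.005 ]
key_foot [315. 316.] 0.97 [ 0.4533 -0.3898  0.005 ]
key_foot [333. 376.] 0.63 [ 0.3975 -0.5497  0.005 ]
key_foot [379. 347.] 0.63 [ 0.5296 -0.5387  0.005 ]
key_wing [400.  76.] 0.97 [ 0.5282 -0.5379  0.051 ]
key_wing [280. 189.] 0.91 [ 0.453  -0.3832  0.051 ]
key_wing [424. 192.] 0.78 [ 0.3997 -0.5375  0.051 ]
key_wing [171. 189.] 0.87 [ 0.4602 -0.3895  0.051 ]
key_wing [112. 205.] 0.7 [ 0.5271 -0.5439  0.051 ]
key_wing [122. 167.] 0.57 [ 0.3898 -0.5493  0.051 ]
key_wing [329. 360.] 0.64 [ 0.3918 -0.5354  0.051 ]
key_wing [381. 337.] 0.62 [ 0.5254 -0.5423  0.051 ]
frame_handle [176. 201.] 0.65 [ 0.5207 -0.3593  0.0755]
frame_handle [299. 188.] 0.57 [ 0.4496 -0.0358  0.0755]
frame_handle [248. 211.] 0.79 [ 0.4541 -0.0379  0.0755]
cup1_mid [408. 284.] 0.96 [0.7038 0.2529 0.037 ]
cup1_mid [278. 146.] 0.73 [0.7191 0.2633 0.037 ]
cup1_mid [314. 313.] 0.7 [ 0.4386 -0.4025  0.037 ]
```

View pics/end.png

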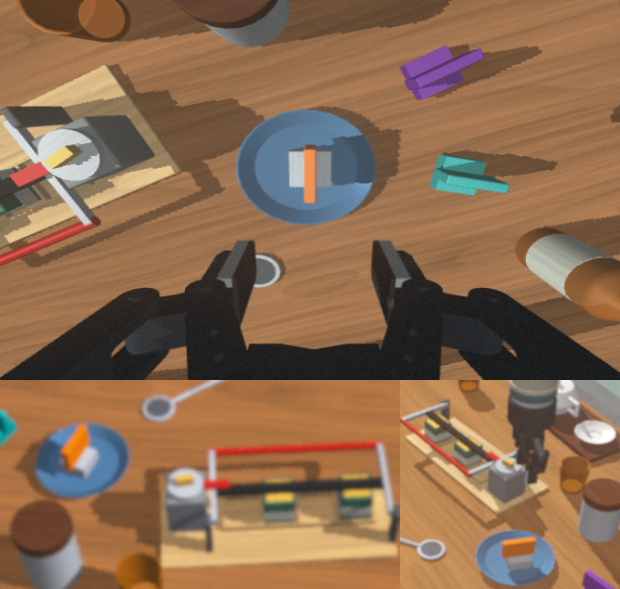

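Seen: the key stands upright in the dish at (310,170), the red tongue lies over the frame arm at (30,172), the frame is down on both tins, and the bystanders haven't moved. Handing in.

```bash
python3 -c "
from rig import *
print(sign_off())"
```

```text
the job is handed in; nothing more can be done
None
```

Job handed in; no verdict came back. In the last pictures both green tins (only two were present) stand in bays 2 and 4, the frame is down on them, the lock is turned to its stop, and the orange key stands upright in the blue dish.

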